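# Gauge a specimen holder against a flip stop

### The job

On the specimen sectioning fixture, flip the hinged stop fully down onto its fence and slide the specimen holder along the bed into the corner, its long side flush on the fence and its plain end pushing the stop's sliding pin in until it is hard against the brass set screw. Hold it pressed lightly against fence and stop at the same time (about 10 N on each, never over 20 N) for about a second. Then let go, flip the stop back up past upright without shifting the holder, and leave the other things on the bench alone.

Things in the scene. Friction and masses are not known exactly. Their poses are not given: they have to be found in the camera images.
- bed: aluminium bed plate of the fixture, fixed to the bench, 190 mm deep (x) by 400 mm long (y), 15 mm thick. Origin at bench height; plate spans x -130 to +60 mm and y -200 to +200 mm from it. Its y axis runs along the fence, +x points from the bed to the fence (away from the robot).
- fence: straight steel fence fixed on the bed, 20 mm thick (x), 390 mm long (y), 30 mm high: its top is 45 mm above the bench. Origin in the middle of its underside (15 mm above the bench), axes parallel to the bed's; the face that the holder goes against is at x = -10 mm. Bare steel: rubbing along it under pressure takes half to three quarters of the pressure, so rubbing can be mistaken for the stop.
- stop_block: grey hinge block of the flip stop, 36 mm long (y), clamped rigidly on the fence top; its place along the fence differs each time. Origin on the fence top (45 mm above the bench) at the middle of the fence's thickness, axes parallel to the bed's. It carries the hinge and the flipping leaf.
- flip (a joint): hinge angle of the dark steel leaf (rad) about the y axis through point flip_hinge: 0 = fully down, lying over the fence and pointing to the robot (hard end stop); 1.57 = upright; 1.9 = fully back. It starts up. Stiff friction hinge that stays where it is left; 2 to 5 N at the crossbar moves it.
- flip_hinge (a point): point on the hinge axis in the middle of the leaf, 16 mm above the fence top (61 mm above the bench). Under the leaf hangs a foot 12 mm thick (y), 36 mm wide: its +y face is 6 mm to +y of this point. From that face stands the brass set screw, 13 mm across, which is the rigid stop: it sticks out 4 to 18 mm, set differently each time and not measured; leaf down it is 31 mm from the hinge axis, 32 mm above the bench.
- flip_bar (a point): grip point on the leaf's crossbar, a round steel bar 11 mm thick, parallel to the hinge axis and 80 mm from it. It sticks out on the leaf's -y side (away from the holder), from 8 to 62 mm off the leaf's middle; this point is 40 mm off. From point flip_hinge the bar is at x = -80 cos(angle), z = 80 sin(angle) mm. Held from above, fingers on its x sides, it turns between the pads.
- pin_tip (a point): end centre of the sliding pin, a steel rod 8 mm thick along y through the foot under the leaf. It starts 21 to 24 mm proud of the foot's +y face; the holder pushes it in with about 1 N and it stays where it is left, so it shows where the holder stopped. With the leaf down it is 49 mm from the hinge axis towards the robot, 32 mm above the bench. Flipping does not change its place along y.
- holder: loose steel specimen holder, 0.3 to 0.6 kg, starting crooked on the bed on the +y side of the stop. Base 56 (x) x 70 (y) x 22 mm high, origin at the centre of its underside. An amber rod (18 mm thick, axis 12 mm up) sticks 25 mm out of its +y end; the plain -y end goes to the stop, the +x side to the fence. It takes 1 to 6 N to slide it on the bed, more if pushed down.
- holder_post (a point): top centre of the holder's upright square post, 75 mm above the holder's origin. The post is 16 x 16 mm, its sides parallel to the base, and stands on the base's middle from 22 to 75 mm up. Once gauged, the post's axis is 38 mm to -x of the fence's origin and 45 to 59 mm to +y of the stop block's origin (in the fence's axes), as the set screw decides.
- collar: steel shaft collar lying on the bed plate, 40 mm across, 12 mm high; a bystander, leave it alone
- jar: small lidded jar, 48 mm across, 55 mm high, beside the fixture; a bystander, leave it alone
- dish: shallow glass dish, 90 mm across, 18 mm high, beside the fixture; a bystander, leave it alone
- slide_box: flat grey plastic slide box, 85 x 170 x 34 mm, behind the fence; a bystander, leave it alone
- bottle: amber reagent bottle, 54 mm across, 120 mm high, behind the fence; a bystander, leave it alone
- brush: wooden-handled brush, 170 mm long, beside the fixture; a bystander, leave it alone
- puck: black mounted-specimen disc, 40 mm across, 20 mm high, beside the fixture; a bystander, leave it alone

How it is judged:
By the outcome, as a careful person would: the job done as asked, in the order asked, and still so for the second after the job is handed in, with the robot touching nothing.
It also fails if it takes over 72 s, if anything falls off the work surface, if the arm or the gripper's body presses on something with over 40 N, if the wrist force passes 120 N, or if a joint passes its speed limit or range.

### The arm

A 7-joint arm with a two-finger parallel gripper is mounted at the origin on the work surface. World frame = base frame: x ahead of the robot, y to its left, z up, the work surface at z = 0. Lengths are in mm, angles in rad, forces in N, time in s.
With the tool pointing down it reaches from about 425 to 950 mm from the base axis. Payload 4.7 kg.
Tool frame: the origin (TCP) lies at the centre of the arm's flange, where the gripper is bolted on; the fingertips stand 173 mm ahead of it and the grasp point (between the pads) lies 155 mm ahead of it (arm.tips_ahead is the distance from the TCP to the fingertips, in mm); z points along the fingers, y is the direction in which the jaws open and shut (so a half turn about z gives the same grasp; the last joint's range is limited). The gripper opens to 85 mm and grips with 20 to 120 N. Pads are 22 mm wide; open, the fingers measure 114 mm over their backs; the gripper's body (76 mm by 85 mm) begins 54 mm behind the grasp point. The pads swing forward as they close: fully open they stand 13 mm farther back than shut.
Start: joints at [1.269, 0.469, -0.049, 1.532, 0.024, 1.141, -0.082], TCP at [181.901, -650.033, 404.735] pointing down, gripper open.
Joint ranges: [-2.59, 2.59], [-0.33, 1.99], [-1.39, 1.29], [0.1, 2.45], [-1.04, 4.18], [0.21, 1.99], [-2.66, 2.66]. Speed limits (rad/s): [2.57, 2.57, 3.14, 3.14, 3.14, 3.14, 3.14].

### API

Orientations are given as a rotation vector (axis times angle).
In Python, from station import arm, imaging, job_done gives the robot as it stands. The module is installed in compiled form; this text tells all that it offers.
- The arm moves only by the tool jog_arm, never from a script. Its argument "series" is a list of rows, each a list of 3 entries, a list of its own where there are three numbers: the shift along the world's x, y, z in cm, then the turn about the world's z in rad, then the gripper's target within -1 to 1 (shut at 1, half-way at 0, fully open at -1). In form: [[[dx, dy, dz], twist, grip], ...]. A call has 1 to 20 rows; each row shifts and turns the commanded pose from where the row before left it; what a row does not reach is not made up. A row lasts 1/8 s, in which the tool goes at most 62.5 mm and 10.7 degrees, less where a joint would pass 70% of its speed; a pose out of reach is approached as far as the arm can. A call with a gripper value outside its range is refused whole. The fingers move at their own pace and stop on an object; the grip force is fixed at half the most. Time passes only in rows, so rows that do not move let the fingers close. It gives the time, the measured TCP pose, the force and the opening at its end, in the units of the state.
- arm.read_state(): the state, without advancing time (a new reading comes with each control period).
- imaging.camera(name): name is "scene" or "top"; returns a dict with "pixels" (480x640x3 uint8, red, green, blue), "vertical_fov" (degrees; the focal length in pixels is half the picture's height over the tangent of half this angle, whatever the lens; pixels are square), "cx", "cy" (the principal point, pixels), "camera_from_world" (4x4, takes a point from world to camera coordinates). Camera axes: x right, y up, looking along -z (the intrinsics and any distortion apply to the point x, -y, -z); pixel columns grow to the right and rows downward; lengths in mm; the calibration is good to about 2 mm. A picture is of the moment at which its call begins. There is no depth.
- job_done(): hands the job in, once; it reports no verdict.
The state is a dict: "t": time; "qpos": joint angles; "qd": joint speeds; "tau": joint torques, N m; "tool_pos": TCP position; "ee_rot": TCP orientation; "wrist_force": force on the tool from outside, world axes, zero at the start; "torque": the same for the moment, N m; "finger_gap": opening from 0.0 (shut) to 1.0 (fully open).
Only numpy, scipy, OpenCV 4.12 (cv2) and the standard library are available. Lean on these libraries where they do the work, as an engineer would, in place of code of your own. Each camera call takes 0.05 s, during which the arm holds its last target.

## Working session

There is one attempt and no reset: what is moved stays moved. The work goes in short steps, Python scripts to look and compute and a tool call to move; the robot and the scene stay as the last step left them, time stands still between calls to the robot, and variables do not carry over. Pictures are saved under pics/ and viewed, and the job is handed in when it is done.

Besides the shell and the picture viewer there is one more tool, called after "Request:" as name([rows], argument=value, ...), one row to a line, values as JSON. jog_arm: Moves the arm, as the interface text tells. Its arguments: {"type":"object","properties":{"series":{"type":"array"}},"required":["series"]}

```bash
mkdir -p pics; cat > h.py <<'E'
import numpy as np, cv2
from station import arm, imaging
def snap(name,fn):
    c=imaging.camera(name); cv2.imwrite(f'pics/{fn}.png',c['pixels'][:,:,::-1]); np.save(f'pics/{fn}.npy',c,allow_pickle=True); return c
def load(fn): return np.load(f'pics/{fn}.npy',allow_pickle=True).item()
def K(c):
    f=240/np.tan(np.radians(c['vertical_fov'])/2); return f
def ray(c,u,v):
    f=K(c);M=np.array(c['camera_from_world']);R=M[:3,:3];t=M[:3,3]
    d=np.array([(u-c['cx'])/f,-(v-c['cy'])/f,-1.]);return -R.T@t,R.T@d
def onz(c,u,v,z):
    o,d=ray(c,u,v);return o+d*(z-o[2])/d[2]
def proj(c,p):
    f=K(c);M=np.array(c['camera_from_world']);q=M[:3,:3]@np.array(p)+M[:3,3]
    return np.array([c['cx']+f*q[0]/-q[2],c['cy']-f*q[1]/-q[2]])
def st():
    s=arm.read_state()
    for k in ('t','tool_pos','ee_rot','wrist_force','torque','finger_gap','qpos'): print(k,np.round(s[k],3))
    return s
E
python3 - <<'E'
from h import *
st()
for n in('scene','top'):
    c=snap(n,n+'0'); print(n,{k:v for k,v in c.items() if k!='pixels'})
E
```

```text
t 0.0
tool_pos [ 181.805 -649.803  403.664]
ee_rot [-3.111e+00 -4.270e-01  1.000e-03]
wrist_force [0.383 0.21  0.044]
torque [-0.027  0.042  0.036]
finger_gap 0.998
qpos [ 1.269  0.469 -0.049  1.534  0.024  1.141 -0.082]
scene {'vertical_fov': 42.80620182973141, 'cx': 314.7727627291006, 'cy': 235.16506206877466, 'camera_from_world': array([[ 6.45075851e-01,  7.64043920e-01, -1.06787155e-02,
        -4.15145813e+02],
       [-5.21286533e-01,  4.50249983e-01,  7.24938137e-01,
         2.30854507e+02],
       [ 5.58692668e-01, -4.62073415e-01,  6.88731197e-01,
        -1.62989242e+03],
       [ 0.00000000e+00,  0.00000000e+00,  0.00000000e+00,
         1.00000000e+00]])}
top {'vertical_fov': 44.584704446612946, 'cx': 315.2106391327769, 'cy': 242.60896959726284, 'camera_from_world': array([[-1.94143235e-02, -9.99792325e-01,  6.19609352e-03,
         5.78398339e+01],
       [ 9.87290585e-01, -1.81931136e-02,  1.57880685e-01,
        -5.97270276e+02],
       [-1.57735171e-01,  9.18249149e-03,  9.87438756e-01,
        -1.03756492e+03],
       [ 0.00000000e+00,  0.00000000e+00,  0.00000000e+00,
         1.00000000e+00]])}
```

View pics/scene0.png

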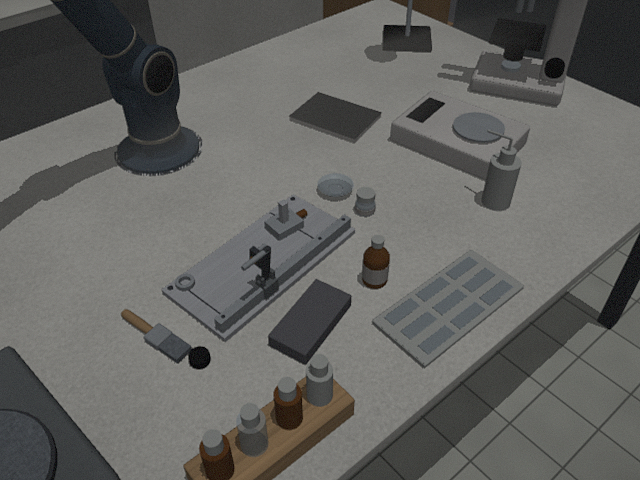

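View pics/top0.png

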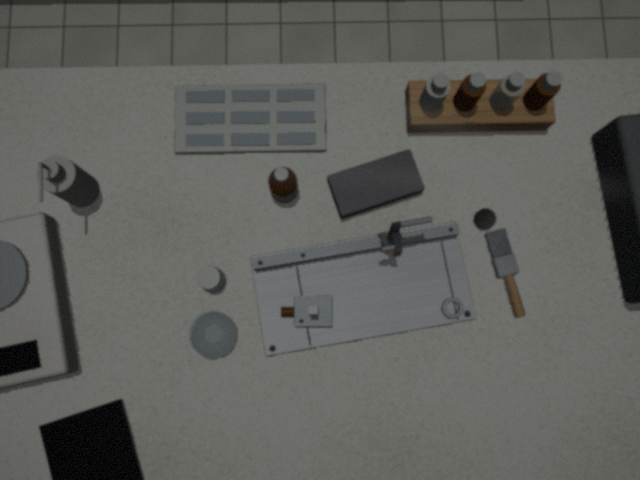

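```bash
python3 - <<'E'
from h import *
c=load('top0')['pixels'][:,:,::-1]
a=c[200:370,235:485]; a=cv2.convertScaleAbs(a,alpha=1.5,beta=0)
cv2.imwrite('pics/topz0.png',cv2.resize(a,(750,510),interpolation=cv2.INTER_CUBIC))
c=load('scene0')['pixels'][:,:,::-1]
a=c[180:340,155:365]; a=cv2.convertScaleAbs(a,alpha=1.5,beta=0)
cv2.imwrite('pics/scz0.png',cv2.resize(a,None,fx=3.7,fy=3.7,interpolation=cv2.INTER_CUBIC))
E
```

```text
(no output)
```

View pics/topz0.png

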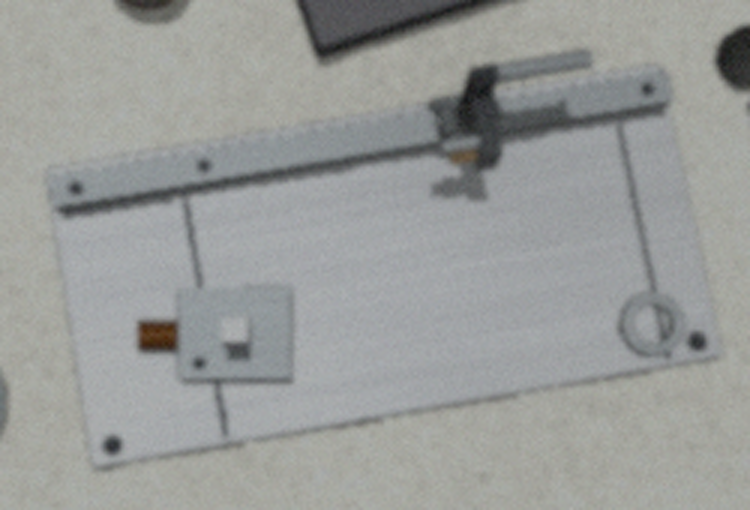

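View pics/scz0.png

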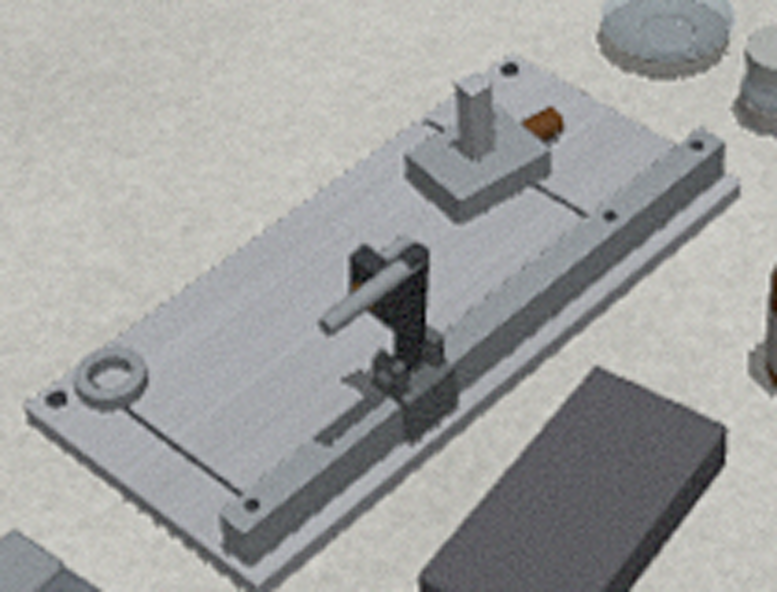

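```bash
cat >> h.py <<'E'
def edge(c,p,q,w=5,n=60,m=0.05):
    """points on strongest edge near segment p-q -> robust line fit; returns two end points"""
    g=cv2.GaussianBlur(cv2.cvtColor(c['pixels'],cv2.COLOR_RGB2GRAY),(0,0),1.0).astype(np.float32)
    p=np.array(p,float);q=np.array(q,float);d=(q-p)/np.linalg.norm(q-p);nn=np.array([-d[1],d[0]])
    s=np.arange(-w,w+.01,.25);pts=[]
    for t in np.linspace(m,1-m,n):
        x=p+(q-p)*t; xy=(x+s[:,None]*nn).astype(np.float32)
        v=cv2.remap(g,xy[:,0:1],xy[:,1:2],cv2.INTER_LINEAR).ravel()
        k=np.abs(np.gradient(v)); i=k.argmax(); pts.append(xy[i])
    pts=np.array(pts,np.float32)
    vx,vy,x0,y0=cv2.fitLine(pts,cv2.DIST_HUBER,0,.01,.01).ravel()
    r=np.abs((pts-[x0,y0])@[-vy,vx]); l=np.array([-vy,vx,-(-vy*x0+vx*y0)])
    return l,np.median(r)
def X(l1,l2):
    z=np.cross(l1,l2);return z[:2]/z[2]
E
python3 - <<'E'
from h import *
c=load('top0'); Z=lambda u,v:(235+u/3,200+v/3)
L={}
for n,p,q in [('near',(97,466),(718,355)),('left',(55,210),(97,466)),('right',(668,105),(718,355)),
  ('ffar',(48,172),(430,106)),('fl',(48,172),(55,200)),('fr',(665,65),(668,95))]:
    L[n],r=edge(c,Z(*p),Z(*q),w=3); print(n,r)
nl=onz(c,*X(L['near'],L['left']),15); nr=onz(c,*X(L['near'],L['right']),15)
a=onz(c,*X(L['ffar'],L['left']),45)
print(nl,nr,np.linalg.norm(nl-nr)); d=(nl-nr)/np.linalg.norm(nl-nr)
th=np.arctan2(-d[0],d[1]);print('yaw',th)
fl=onz(c,*X(L['ffar'],L['fl']),45);fr=onz(c,*X(L['ffar'],L['fr']),45);print(fl,fr,np.linalg.norm(fl-fr)); e=fl-fr;print(np.arctan2(-e[0],e[1]))
ex=np.array([np.cos(th),np.sin(th),0]);ey=np.array([-np.sin(th),np.cos(th),0])
o=(nl+nr)/2+130*ex;print('bed origin from near edge',o)
print('fence origin in bed axes', [( (p-o)@ex,(p-o)@ey) for p in (fl,fr)])
# holder base top z=37
H={}
for n,p,q in [('l',(179,287),(184,381)),('r',(294,284),(291,382)),('t',(179,287),(294,284)),('b',(184,381),(291,382))]:
    H[n],r=edge(c,Z(*p),Z(*q),w=3,m=.15);print(n,r)
cs=[onz(c,*X(H[a],H[b]),37) for a,b in('lt','rt','rb','lb')]
for k in cs:print(k)
print([np.linalg.norm(cs[i]-cs[(i+1)%4]) for i in range(4)])
m=sum(cs)/4;v=(cs[0]-cs[1])+(cs[3]-cs[2]);print('holder',m,np.arctan2(-v[0],v[1]))
print('post top',onz(c,*Z(236,330),75),(m-o)@ex,(m-o)@ey)
# proj back bed corners in both
s=load('scene0')
for x,y,z in[(-130,200,15),(-130,-200,15),(60,200,15),(60,-200,15)]:
    print(proj(c,o*[1,1,0]+x*ex+y*ey+[0,0,z]),proj(s,o*[1,1,0]+x*ex+y*ey+[0,0,z]))
E
```

```text
near 0.8764492
left 0.599422
right 0.40854013
ffar 1.3906994
fl 0.30304113
fr 0.2305856
[396.46764357 139.50750833  15.        ] [ 450.43984116 -253.86717153   15.        ] 397.0599915235272
yaw 0.13635169021996965
[570.07009357 169.37031763  45.        ] [ 644.36525043 -215.14865257   45.        ] 391.6307045878985
0.19086390293195385
bed origin from near edge [552.24714758 -39.50898629  15.        ]
fence origin in bed axes [(np.float64(46.05039825438058), np.float64(204.51792545389722)), (np.float64(67.38848288684991), np.float64(-186.5310419660813))]
l 0.7936913
r 0.2533782
t 0.29071462
b 0.049659505
[499.77952782  92.5498007   37.        ]
[505.64540511  15.13494782  37.        ]
[442.18689613  17.96459936  37.        ]
[443.6675941   82.20895121  37.        ]
[np.float64(77.63676939666239), np.float64(63.52156554676376), np.float64(64.2614130773769), np.float64(57.056833718595)]
holder [472.81985579  51.96457477  37.        ] 0.030945955321060172
post top [472.93277695  51.87033961  75.        ] -66.25612483824125 101.42106771040596
[266.23007788 353.98779963] [293.02182745 193.89463511]
[477.8012795  320.22872905] [158.15106521 288.14670295]
[252.02832525 253.57700611] [354.62842881 229.74316229]
[458.21747732 221.79095312] [220.25750907 338.21013783]
```

```bash
python3 - <<'E'
from h import *
for n in('top0','scene0'):
    c=load(n);p=c['pixels'].astype(np.float32)
    b=cv2.GaussianBlur(p[:,:,0]-p[:,:,2],(0,0),.8)
    im=np.clip(128+b*6,0,255).astype(np.uint8)
    r=im[200:370,235:485] if n=='top0' else im[180:340,155:365]
    cv2.imwrite(f'pics/chr_{n}.png',cv2.resize(r,None,fx=3,fy=3,interpolation=cv2.INTER_CUBIC))
E
```

```text
(no output)
```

View pics/chr_top0.png

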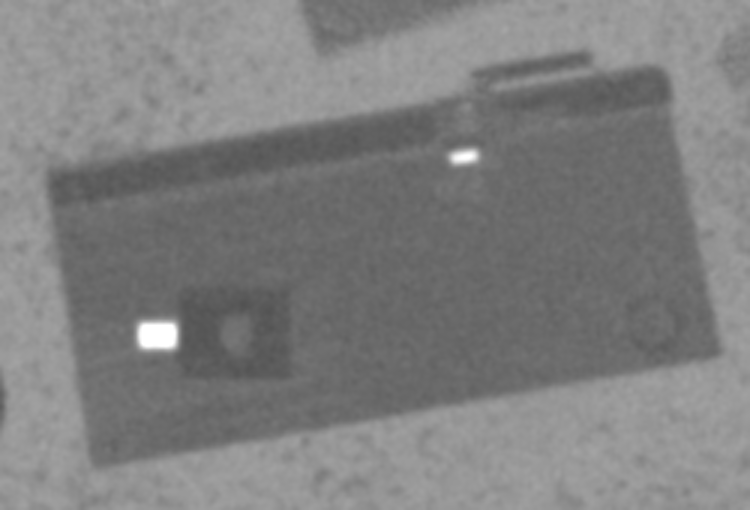

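View pics/chr_scene0.png

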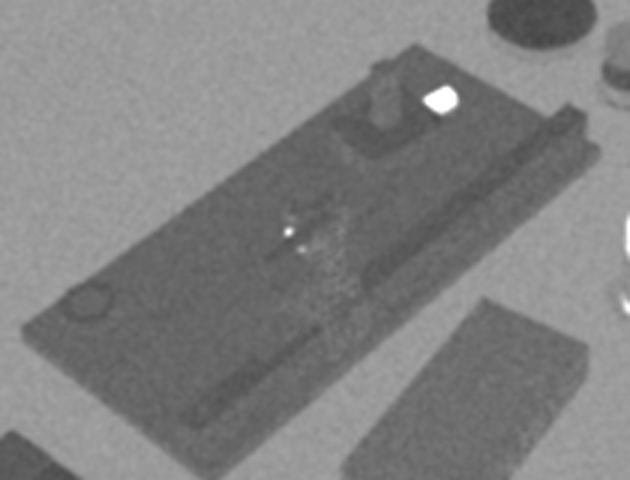

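```bash
sed -i "s/^    g=cv2.GaussianBlur.*/    P=c['pixels'].astype(np.float32);g=cv2.GaussianBlur((P[:,:,0]-P[:,:,2]) if chroma else P.mean(2),(0,0),1.2)/; s/m=0.05):/m=0.05,chroma=True):/" h.py
cat > bed.py <<'E'
from h import *
c=load('top0'); Z=lambda u,v:(235+u/3,200+v/3)
L={}
for n,p,q in [('near',(93,466),(720,354)),('left',(52,205),(93,466)),('right',(670,105),(720,354)),
  ('ffar',(48,172),(430,106)),('fl',(48,172),(54,203)),('fr',(665,68),(670,100)),('ff',(54,205),(430,140)),('ff2',(500,128),(670,103))]:
    L[n],r=edge(c,Z(*p),Z(*q),w=3,m=.08)
    if __name__=='__main__': print(n,r)
nl=onz(c,*X(L['near'],L['left']),15); nr=onz(c,*X(L['near'],L['right']),15)
fl=onz(c,*X(L['ffar'],L['left']),45)
if __name__=='__main__':
    print(nl,nr,np.linalg.norm(nl-nr))
    def yaw(d): return np.arctan2(-d[0],d[1])
    print('yaw near',yaw(nl-nr))
    fl=onz(c,*X(L['ffar'],L['fl']),45);fr=onz(c,*X(L['ffar'],L['fr']),45);print(fl,fr,np.linalg.norm(fl-fr),yaw(fl-fr))
    for k in('ff','ff2'):
        a,b=[onz(c,*X(L[k],L[j]),45) for j in('fl','fr')];print(k,a,b,yaw(a-b))
    th=.5*yaw(nl-nr)+.5*yaw(fl-fr)
    ex=np.array([np.cos(th),np.sin(th),0]);ey=np.array([-np.sin(th),np.cos(th),0])
    o=(nl+nr)/2+130*ex;print('yaw',th,'bed origin from near edge',o)
    print('fence corners in bed axes', [( (p-o)@ex,(p-o)@ey) for p in (fl,fr)])
    s=load('scene0')
    for x,y,z in[(-130,200,15),(-130,-200,15),(60,200,15),(60,-200,15)]:
        print(proj(c,o*[1,1,0]+x*ex+y*ey+[0,0,z]),proj(s,o*[1,1,0]+x*ex+y*ey+[0,0,z]))
E
python3 bed.py
```

```text
near 0.29226327
left 0.26916945
right 0.25137246
ffar 0.2700259
fl 0.14371592
fr 0.18760765
ff 0.3601511
ff2 0.42935342
[392.71902063 143.57023747  15.        ] [ 453.7133864  -251.12990498   15.        ] 399.3851713676823
yaw near 0.15332064169774762
[574.90546645 167.15045845  45.        ] [ 637.15411165 -217.93275251   45.        ] 390.0820082968715 0.16026351978587114
ff [551.56286624 166.08728281  45.        ] [ 610.39673404 -222.62600756   45.        ] 0.15021528870430076
ff2 [555.40136847 166.26214944  45.        ] [ 611.03281372 -222.51438995   45.        ] 0.1421288017235083
yaw 0.1567920807418094 bed origin from near edge [551.62153028 -33.48027566  15.        ]
fence corners in bed axes [(np.float64(54.32689749826651), np.float64(194.5338566015523)), (np.float64(55.68104069247891), np.float64(-195.54580128018105))]
[264.72887716 356.37190401] [292.81752885 192.53999146]
[475.54522205 318.22162215] [160.81580878 288.24906592]
[248.53538635 256.16763493] [355.32843722 227.30951623]
[454.05467327 220.21054823] [224.67584036 337.07588216]
```

```bash
python3 - <<'E'
from h import *
for n,(x0,x1,y0,y1),f in(('top0',(370,440,205,275),9),('scene0',(230,290,235,305),9)):
    c=load(n);a=c['pixels'][y0:y1,x0:x1,::-1]
    a=cv2.convertScaleAbs(cv2.resize(a,None,fx=f,fy=f,interpolation=cv2.INTER_CUBIC),alpha=2)
    cv2.imwrite(f'pics/bar_{n}.png',a[:600])
E
```

```text
(no output)
```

View pics/bar_top0.png

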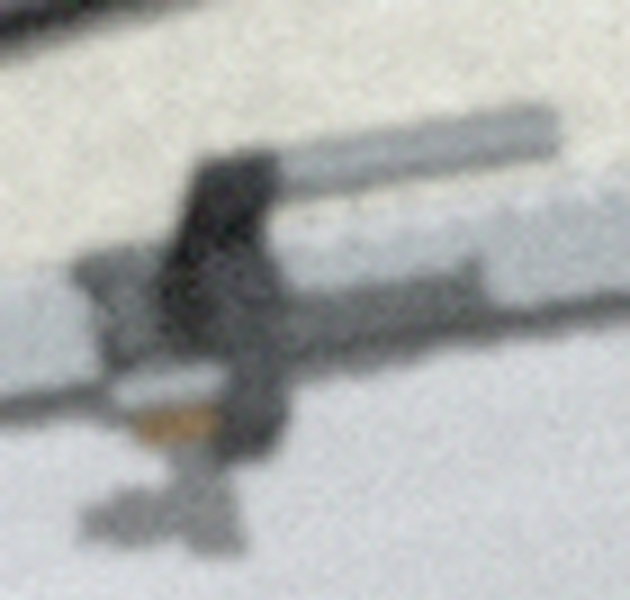

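View pics/bar_scene0.png

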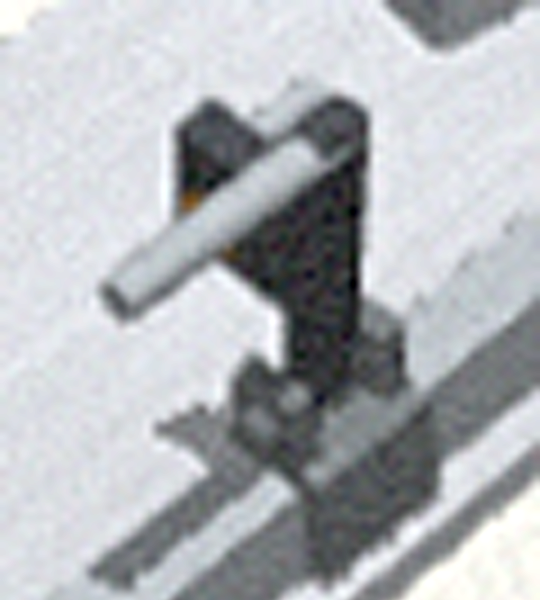

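```bash
cat > geo.py <<'E'
from h import *
th=.155
ex=np.array([np.cos(th),np.sin(th),0]);ey=np.array([-np.sin(th),np.cos(th),0])
O=np.array([551.6,-33.5,0]) # bed origin
F=O+45*ex                   # fence origin xy
def B(p): p=np.array(p);return np.array([(p-O)@ex,(p-O)@ey,p[2]])
def tri(c1,p1,c2,p2):
    o1,d1=ray(c1,*p1);o2,d2=ray(c2,*p2)
    A=np.stack([d1,-d2],1);s=np.linalg.lstsq(A,o2-o1,rcond=None)[0]
    a=o1+s[0]*d1;b=o2+s[1]*d2;return (a+b)/2,np.linalg.norm(a-b)
E
python3 - <<'E'
from geo import *
t=load('top0');s=load('scene0')
for p,q in(((432.0,219.4),(243,268.2)),((400.9,224.2),(266.1,251.1))):
    m,g=tri(t,p,s,q);print('bar',m,g,B(m))
# holder rel
Z=lambda u,v:(235+u/3,200+v/3)
H={}
for n,p,q in [('l',(180,291),(183,378)),('r',(291,290),(290,378)),('t',(180,291),(291,290)),('b',(183,378),(290,378))]:
    H[n],r=edge(t,Z(*p),Z(*q),w=3,m=.15);
    H[n+'g'],r2=edge(t,Z(*p),Z(*q),w=3,m=.15,chroma=False);print(n,r,r2)
for k in('','g'):
    cs=[onz(t,*X(H[a+k],H[b+k]),37) for a,b in('lt','rt','rb','lb')]
    print([round(np.linalg.norm(cs[i]-cs[(i+1)%4]),1) for i in range(4)])
    m=sum(cs)/4;yw=lambda v:np.arctan2(-v[0],v[1]);print('holder',m,yw(cs[0]-cs[1]),yw(cs[3]-cs[2]),yw(np.array([-(cs[0]-cs[3])[1],(cs[0]-cs[3])[0]])),yw(np.array([-(cs[1]-cs[2])[1],(cs[1]-cs[2])[0]])))
# post top two view
a=(235+236/3,200+330/3);b=(155+474/3.7,180+84/3.7)
print(tri(t,a,s,b),onz(t,*a,90),onz(s,*b,90))
# rod mask
P=t['pixels'].astype(float);mk=((P[:,:,0]-P[:,:,2]>35)).astype(np.uint8);mk[:, :270]=0;mk[:290]=0;mk[330:]=0;mk[:,300:]=0
cn=max(cv2.findContours(mk,0,1)[0],key=cv2.contourArea);r=cv2.minAreaRect(cn);print(r);print(onz(t,*r[0],30))
E
```

```text
bar [ 620.71955371 -151.77018745  138.94356429] 2.4135063174836118 [  50.03235279 -127.52299251  138.94356429]
bar [613.97926762 -96.28250996 141.48709002] 6.28426740886059 [ 51.93906557 -71.6599613  141.48709002]
l 0.17870715 0.79510725
r 0.032189615 0.34099102
t 0.50855196 0.1886137
b 0.029034361 0.3053699
[np.float64(70.6), np.float64(53.2), np.float64(69.5), np.float64(56.2)]
holder [474.20981294  53.82032568  37.        ] -0.06152417414107351 -0.018685819276961342 -0.016637592244446376 -0.03658749937822758
[np.float64(77.6), np.float64(62.0), np.float64(63.9), np.float64(59.2)]
holder [472.27278555  51.85601095  37.        ] 0.0748280802720627 0.03462182002102349 0.17064088307133377 -0.05566060764510107
(array([473.25336936,  53.07894241,  86.04502671]), np.float64(2.823126727076209)) [472.27452646  51.936734    90.        ] [477.80059639  51.54208713  90.        ]
((287.0, 311.0), (4.0, 8.0), 90.0)
[474.01358462 100.97528889  30.        ]
```

```bash
cat >> geo.py <<'E'
from scipy.spatial.transform import Rotation as Ro
def W(x,y,z=0): return O+x*ex+y*ey+np.array([0,0,z])
def jaw():
    s=arm.read_state();v=Ro.from_rotvec(s['ee_rot']).apply([0,1,0]);return np.arctan2(v[1],v[0]),s
def to(p,yaw):
    a,s=jaw();d=(np.array(p)-s['tool_pos'])/10;print('move cm',np.round(d,2),'turn',round((yaw-a+np.pi/2)%np.pi-np.pi/2,3),'F',np.round(s['wrist_force'],1),'t',s['t'],'gap',round(s['finger_gap'],3), 'jaw',round(a,3))
E
python3 -c "
from geo import *
print(W(51,-105,296)); to(W(51,-105,330),th);to(W(51,-105,404),th);print(W(51,-105),ex,ey)"
```

```text
[ 618.1984985  -129.36782567  296.        ]
move cm [43.64 52.05 -7.38] turn 1.453 F [-0.8 -0.   0.2] t 0.1 gap 0.998 jaw -1.298
move cm [4.364e+01 5.205e+01 2.000e-02] turn 1.453 F [-0.8 -0.   0.2] t 0.1 gap 0.998 jaw -1.298
[ 618.1984985  -129.36782567    0.        ] [0.98801153 0.1543801  0.        ] [-0.1543801   0.98801153  0.        ]
```

Request:
jog_arm([
  [[3.64,4.34,0],0.121,-1],
  [[3.64,4.34,0],0.121,-1],
  [[3.64,4.34,0],0.121,-1],
  [[3.64,4.34,0],0.121,-1],
  [[3.64,4.34,0],0.121,-1],
  [[3.64,4.34,0],0.121,-1],
  [[3.64,4.34,0],0.121,-1],
  [[3.64,4.34,0],0.121,-1],
  [[3.64,4.34,0],0.121,-1],
  [[3.64,4.34,0],0.121,-1],
  [[3.64,4.34,0],0.121,-1],
  [[3.64,4.34,0],0.121,-1],
  [[0,0,-3],0,-1],
  [[0,0,-3],0,-1],
  [[0,0,0],0,-1],
])

```text
t: 1.98
tool_pos: [617.7, -129.4, 341.9]
ee_rot: [-2.04, -2.382, 0.005]
wrist_force: [0.6, 0.4, -0.2]
finger_gap: 0.999
```

```bash
python3 -c "
from geo import *
st();to(W(51,-105,296),th)"
```

```text
t 1.975
tool_pos [ 617.749 -129.407  341.86 ]
ee_rot [-2.04  -2.382  0.005]
wrist_force [ 0.629  0.388 -0.171]
torque [-0.043  0.026  0.008]
finger_gap 0.999
qpos [ 0.522  0.513 -0.535  1.685  0.295  1.031  0.044]
move cm [ 0.04  0.   -4.59] turn 0.001 F [ 0.6  0.4 -0.2] t 1.975 gap 0.999 jaw 0.154
```

Request:
jog_arm([
  [[0,0,-2.3],0,-1],
  [[0,0,-2.3],0,-1],
  [[0,0,0],0,1],
  [[0,0,0],0,1],
  [[0,0,0],0,1],
  [[0,0,0],0,1],
  [[0,0,0],0,1],
  [[0,0,0],0,1],
])

```text
t: 2.98
tool_pos: [618.9, -129.3, 299.7]
ee_rot: [2.043, 2.385, 0.0]
wrist_force: [-0.5, 0.0, 5.3]
finger_gap: 0.101
```

```bash
python3 -c "
from geo import *
st();s=snap('scene','s1');snap('top','t1')
for n,(x0,x1,y0,y1) in (('s1',(155,365,140,340)),('t1',(340,460,180,290))):
    a=load(n)['pixels'][y0:y1,x0:x1,::-1];cv2.imwrite('pics/z'+n+'.png',cv2.convertScaleAbs(cv2.resize(a,None,fx=3,fy=3),alpha=1.6))"
```

```text
t 2.975
tool_pos [ 618.893 -129.252  299.747]
ee_rot [2.043 2.385 0.   ]
wrist_force [-0.461  0.034  5.271]
torque [ 0.002  0.368 -0.009]
finger_gap 0.101
qpos [ 0.508  0.558 -0.517  1.721  0.328  0.949  0.017]
```

View pics/zs1.png

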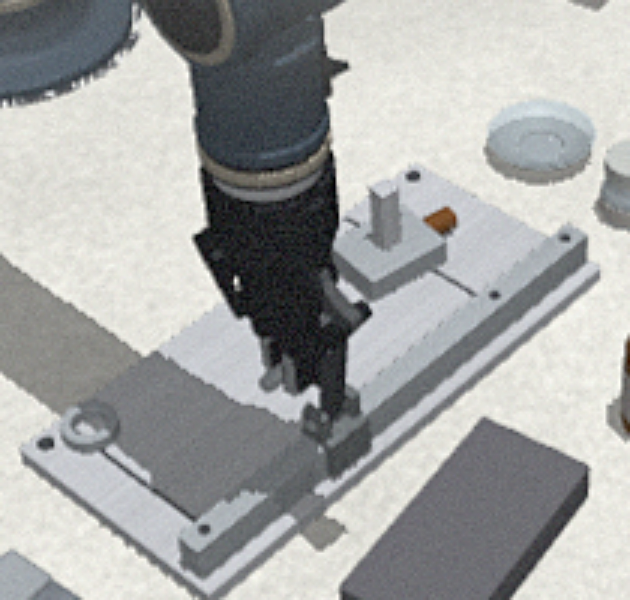

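```bash
python3 -c "
import numpy as np
a=1.645-np.arange(15)*.1175;
b=-80*np.cos(a);z=80*np.sin(a)
for i in range(14): d=(b[i+1]-b[i])/10;print('[[%.2f, %.2f, %.2f], 0, 1],'%(d*.988,d*.154,(z[i+1]-z[i])/10),round(a[i+1],2))"
```

```text
[[-0.93, -0.14, 0.01], 0, 1], 1.53
[[-0.92, -0.14, -0.10], 0, 1], 1.41
[[-0.91, -0.14, -0.20], 0, 1], 1.29
[[-0.88, -0.14, -0.31], 0, 1], 1.18
[[-0.83, -0.13, -0.41], 0, 1], 1.06
[[-0.78, -0.12, -0.51], 0, 1], 0.94
[[-0.72, -0.11, -0.60], 0, 1], 0.82
[[-0.64, -0.10, -0.68], 0, 1], 0.7
[[-0.56, -0.09, -0.75], 0, 1], 0.59
[[-0.47, -0.07, -0.81], 0, 1], 0.47
[[-0.37, -0.06, -0.86], 0, 1], 0.35
[[-0.27, -0.04, -0.90], 0, 1], 0.24
[[-0.16, -0.03, -0.92], 0, 1], 0.12
[[-0.05, -0.01, -0.94], 0, 1], 0.0
```

Request:
jog_arm([
  [[-0.93,-0.14,0.01],0,1],
  [[-0.92,-0.14,-0.1],0,1],
  [[-0.91,-0.14,-0.2],0,1],
  [[-0.88,-0.14,-0.31],0,1],
])

```text
t: 3.58
tool_pos: [584.9, -134.3, 296.4]
ee_rot: [2.038, 2.379, 0.012]
wrist_force: [3.2, 2.0, 13.9]
finger_gap: 0.105
```

Request:
jog_arm([
  [[-0.83,-0.13,-0.1],0,1],
  [[-0.78,-0.12,-0.31],0,1],
  [[-0.72,-0.11,-0.6],0,1],
  [[-0.64,-0.1,-0.68],0,1],
])

```text
t: 4.08
tool_pos: [553.2, -139.4, 277.5]
ee_rot: [2.042, 2.383, 0.003]
wrist_force: [-1.6, -0.5, 12.3]
finger_gap: 0.106
```

Request:
jog_arm([
  [[-0.56,-0.09,-0.65],0,1],
  [[-0.47,-0.07,-0.75],0,1],
  [[-0.37,-0.06,-0.86],0,1],
  [[-0.27,-0.04,-0.9],0,1],
])

```text
t: 4.58
tool_pos: [534.7, -142.3, 244.5]
ee_rot: [-2.044, -2.384, 0.004]
wrist_force: [-5.2, -0.6, 10.1]
finger_gap: 0.101
```

Request:
jog_arm([
  [[-0.16,-0.03,-0.92],0,1],
  [[-0.05,-0.01,-0.94],0,1],
  [[0,0,0],0,1],
])

```text
t: 4.95
tool_pos: [531.3, -143.0, 224.2]
ee_rot: [-2.041, -2.381, 0.008]
wrist_force: [-6.1, -1.0, 0.6]
finger_gap: 0.102
```

Request:
jog_arm([
  [[-0.2,0,-0.4],0,1],
  [[0,0,-0.3],0,1],
  [[0,0,0],0,1],
  [[0,0,0],0,1],
])

```text
t: 5.45
tool_pos: [530.4, -143.0, 217.8]
ee_rot: [-2.043, -2.383, 0.005]
wrist_force: [-5.4, -1.9, 2.1]
finger_gap: 0.098
```

Request:
jog_arm([
  [[-0.2,0,-0.4],0,1],
  [[0,0,-0.3],0,1],
  [[0,0,0],0,1],
  [[0,0,0],0,1],
])

```text
t: 5.95
tool_pos: [529.8, -142.6, 215.2]
ee_rot: [2.044, 2.384, -0.005]
wrist_force: [-13.3, -0.4, 31.5]
finger_gap: 0.099
```

Request:
jog_arm([
  [[-0.1,0,0.4],0,1],
  [[0,0,0],0,1],
])

```text
t: 6.2
tool_pos: [529.3, -143.0, 216.2]
ee_rot: [2.043, 2.384, 0.001]
wrist_force: [-0.6, -3.5, 5.9]
finger_gap: 0.1
```

```bash
python3 -c "
from geo import *
st();snap('scene','s2');snap('top','t2')
for n,(x0,x1,y0,y1) in (('s2',(155,365,140,340)),('t2',(300,460,180,340))):
    a=load(n)['pixels'][y0:y1,x0:x1,::-1];cv2.imwrite('pics/z'+n+'.png',cv2.convertScaleAbs(cv2.resize(a,None,fx=3,fy=3),alpha=1.6))"
```

```text
t 6.2
tool_pos [ 529.274 -142.972  216.187]
ee_rot [2.043e+00 2.384e+00 1.000e-03]
wrist_force [-0.638 -3.474  5.854]
torque [-0.537  0.046 -0.043]
finger_gap 0.1
qpos [ 0.557  0.554 -0.481  1.976  0.388  0.7   -0.01 ]
```

View pics/zs2.png

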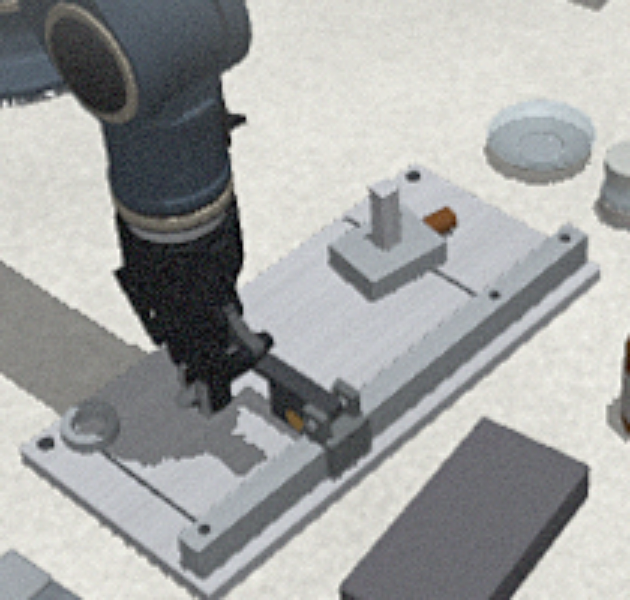

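Request:
jog_arm([
  [[0,0,0],0,0],
  [[0,0,0],0,0],
  [[0,0,0],0,0],
  [[0,0,4],0,0],
  [[0,0,4],0,0],
  [[-1,2,5],0,-0.3],
  [[-2,6,5],-0.05,-0.3],
  [[-3,6,0],-0.1,-0.3],
  [[-3,6,0],0,-0.3],
  [[0,0,0],0,-0.3],
])

```text
t: 7.55
tool_pos: [445.1, 40.4, 384.8]
ee_rot: [2.206, 2.236, 0.0]
wrist_force: [0.5, -0.7, -0.2]
finger_gap: 0.65
```

```bash
python3 -c "
from geo import *
st();snap('scene','s3');snap('top','t3');to([473.5,52.5,300],-.02)
for n,(x0,x1,y0,y1) in (('s3',(155,365,140,340)),('t3',(250,460,180,350))):
    a=load(n)['pixels'][y0:y1,x0:x1,::-1];cv2.imwrite('pics/z'+n+'.png',cv2.convertScaleAbs(cv2.resize(a,None,fx=3,fy=3),alpha=1.6))"
```

```text
t 7.55
tool_pos [445.145  40.448 384.767]
ee_rot [2.206 2.236 0.   ]
wrist_force [ 0.51  -0.726 -0.159]
torque [-0.022 -0.056 -0.02 ]
finger_gap 0.65
qpos [ 0.433  0.174 -0.682  2.042  0.133  0.968 -0.303]
move cm [ 2.63  1.62 -8.45] turn -0.026 F [-0.1  0.1  0.4] t 7.65 gap 0.651 jaw 0.006
```

View pics/zt3.png

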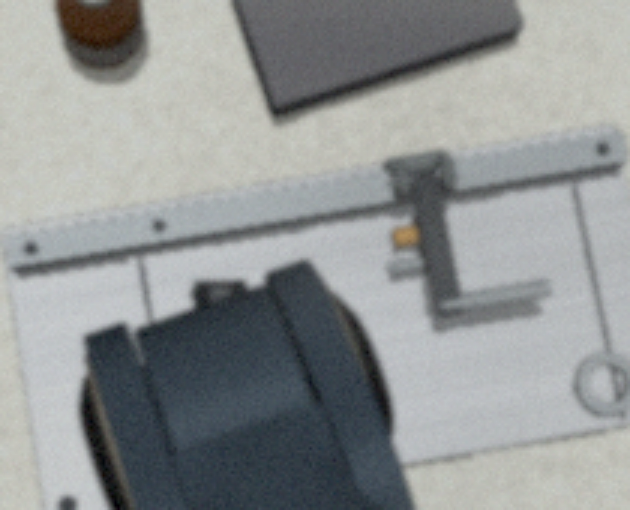

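View pics/zs3.png

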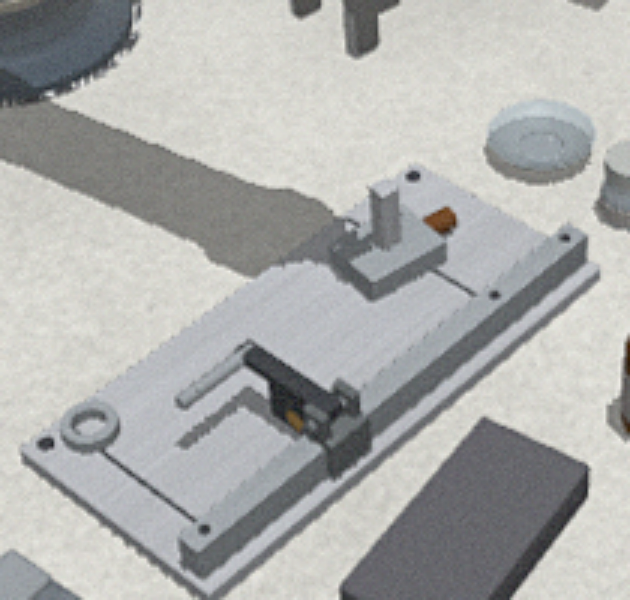

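```bash
python3 -c "
from geo import *
t=load('t3');f=lambda u,v,z:B(onz(t,250+u/3,180+v/3,z)).round(1)
print('screw end',f(393,237,32),'screw base',f(418,234,32),'pin tip',f(388,271,32),'bar end',f(550,289,61),'bar@leaf',f(457,304,61),'leaf edges',f(428,250,61),f(455,247,61),'block',f(387,160,68),f(452,153,68))
"
```

```text
screw end [  9.  -44.6  32. ] screw base [  8.1 -60.3  32. ] pin tip [-11.4 -37.5  32. ] bar end [ -41.7 -128.1   61. ] bar@leaf [-40.9 -70.8  61. ] leaf edges [ -5.7 -59.9  61. ] [ -6.7 -76.5  61. ] block [ 52. -45.  68.] [ 49.4 -84.8  68. ]
```

Request:
jog_arm([
  [[1.3,0.8,0],-0.02,-0.3],
  [[1.3,0.8,0],0,-0.3],
  [[0,0,-2],0,-0.3],
  [[0,0,0],0,-0.3],
  [[0,0,0],0,-0.3],
])

```text
t: 8.28
tool_pos: [473.9, 51.6, 364.6]
ee_rot: [-2.24, -2.203, -0.0]
wrist_force: [1.1, -0.5, -0.3]
finger_gap: 0.648
```

```bash
python3 -c "
from geo import *
to([473.5,52.5,225],-.02)"
```

```text
move cm [ -0.04   0.09 -13.96] turn -0.003 F [ 1.1 -0.5 -0.3] t 8.275 gap 0.648 jaw -0.017
```

Request:
jog_arm([
  [[0,0,-4],0,-0.3],
  [[0,0.1,-4],0,-0.3],
  [[0,0,-3],0,-0.3],
  [[0,0,-2.5],0,-0.3],
  [[0,0,0],0,-0.3],
  [[0,0,0],0,0.5],
  [[0,0,0],0,1],
  [[0,0,0],0,1],
  [[0,0,0],0,1],
  [[0,0,0],0,1],
  [[0,0,0],0,1],
])

```text
t: 9.65
tool_pos: [474.2, 53.0, 230.7]
ee_rot: [2.238, 2.202, 0.003]
wrist_force: [0.0, -0.8, 6.6]
finger_gap: 0.175
```

```bash
python3 -c "
from geo import *
s=st();print(B(s['tool_pos']));snap('scene','s4')
for n,(x0,x1,y0,y1) in (('s4',(155,365,140,340)),):
    a=load(n)['pixels'][y0:y1,x0:x1,::-1];cv2.imwrite('pics/z'+n+'.png',cv2.convertScaleAbs(cv2.resize(a,None,fx=3,fy=3),alpha=1.6))"
```

```text
t 9.65
tool_pos [474.197  52.976 230.684]
ee_rot [2.238 2.202 0.003]
wrist_force [ 0.016 -0.825  6.592]
torque [-0.153  0.184  0.047]
finger_gap 0.175
qpos [ 0.26   0.456 -0.566  2.125  0.397  0.659 -0.594]
[-63.12490119  97.38849663 230.68362815]
```

View pics/zs4.png

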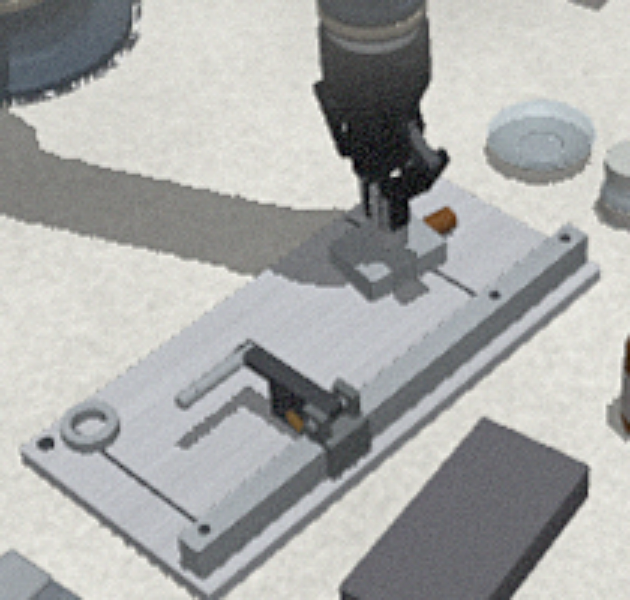

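Request:
jog_arm([
  [[0,0,0.4],0,1],
  [[0.6,-0.57,0],0.02,1],
  [[0.6,-0.57,0],0.02,1],
  [[0.6,-0.57,0],0.02,1],
])

```text
t: 10.2
tool_pos: [491.8, 35.0, 233.0]
ee_rot: [-2.171, -2.27, 0.001]
wrist_force: [0.1, 1.0, -5.7]
finger_gap: 0.179
```

```bash
python3 -c "
from geo import *
s=st();print(B(s['tool_pos']));to(W(-8,30,230),.155)"
```

```text
t 10.2
tool_pos [491.806  34.977 233.038]
ee_rot [-2.171e+00 -2.270e+00  1.000e-03]
wrist_force [ 0.147  0.988 -5.704]
torque [-0.009 -0.023 -0.016]
finger_gap 0.179
qpos [ 0.307  0.476 -0.578  2.087  0.405  0.688 -0.493]
[-48.50559839  76.88735549 233.03819978]
move cm [ 4.73 -4.01 -0.3 ] turn 0.11 F [ 0.1  1.  -5.7] t 10.2 gap 0.179 jaw 0.045
```

Request:
jog_arm([
  [[0.6,-0.57,0],0.02,1],
  [[0.6,-0.57,0],0.02,1],
  [[0.6,-0.57,0],0.02,1],
  [[0.6,-0.57,0],0.02,1],
  [[0.6,-0.57,0],0.02,1],
  [[0.6,-0.57,0],0.012,1],
  [[0.6,-0.57,-0.1],0,1],
  [[0,0,-0.15],0,1],
  [[0,0,0],0,1],
])

```text
t: 11.32
tool_pos: [533.3, -3.9, 230.8]
ee_rot: [-2.041, -2.388, 0.0]
wrist_force: [-0.5, 0.2, -5.2]
finger_gap: 0.177
```

```bash
python3 -c "
from geo import *
s=st();print(B(s['tool_pos']));to(W(2,-2,230),.155)"
```

```text
t 11.325
tool_pos [533.261  -3.94  230.778]
ee_rot [-2.041 -2.388  0.   ]
wrist_force [-0.485  0.228 -5.215]
torque [-0.004  0.041  0.004]
finger_gap 0.177
qpos [ 0.385  0.536 -0.588  1.997  0.436  0.734 -0.313]
[-13.55543065  32.03661706 230.77759601]
move cm [ 2.06 -3.12 -0.08] turn -0.001 F [-0.5  0.2 -5.2] t 11.325 gap 0.177 jaw 0.156
```

Request:
jog_arm([
  [[0,0,-0.1],0,1],
  [[0,0,0],0,1],
  [[0,0,0],0,1],
])

```text
t: 11.7
tool_pos: [533.2, -3.7, 230.7]
ee_rot: [2.041, 2.388, -0.001]
wrist_force: [-3.7, -0.6, 5.5]
finger_gap: 0.18
```

Request:
jog_arm([
  [[0,0,0.05],0,1],
  [[0.3,0.046,0],0,1],
  [[0.3,0.046,0],0,1],
  [[0.3,0.046,0],0,1],
  [[0,0,0],0,1],
])

```text
t: 12.32
tool_pos: [541.5, -2.5, 230.7]
ee_rot: [-2.04, -2.387, 0.004]
wrist_force: [-5.7, -0.8, 7.4]
finger_gap: 0.177
```

Request:
jog_arm([
  [[0.2,0.03,0],0,1],
  [[0,0,0],0,1],
])

```text
t: 12.58
tool_pos: [542.6, -2.2, 230.8]
ee_rot: [-2.039, -2.386, 0.009]
wrist_force: [-10.0, -0.9, 12.5]
finger_gap: 0.179
```

Request:
jog_arm([
  [[0.1,0.015,0],0,1],
  [[0,0,0],0,1],
])

```text
t: 12.82
tool_pos: [543.1, -2.1, 230.9]
ee_rot: [-2.039, -2.385, 0.011]
wrist_force: [-12.1, -1.4, 15.0]
finger_gap: 0.175
```

```bash
python3 -c "
from geo import *
s=st();print(B(s['tool_pos']));snap('scene','s5');snap('top','t5');st()
for n,(x0,x1,y0,y1) in (('s5',(185,335,160,300)),('t5',(250,460,180,350))):
    a=load(n)['pixels'][y0:y1,x0:x1,::-1];cv2.imwrite('pics/z'+n+'.png',cv2.convertScaleAbs(cv2.resize(a,None,fx=4 if n=='s5' else 3,fy=4 if n=='s5' else 3),alpha=1.6))"
```

```text
t 12.825
tool_pos [543.084  -2.1   230.851]
ee_rot [-2.039 -2.385  0.011]
wrist_force [-12.053  -1.389  15.04 ]
torque [-0.225  2.731  0.057]
finger_gap 0.175
qpos [ 0.375  0.549 -0.585  1.973  0.437  0.755 -0.313]
[ -3.56654278  32.33807155 230.85062945]
t 12.925
tool_pos [543.059  -2.129 230.866]
ee_rot [-2.039 -2.385  0.011]
wrist_force [-11.166  -2.355  14.998]
torque [-0.285  2.692  0.018]
finger_gap 0.178
qpos [ 0.375  0.549 -0.585  1.973  0.437  0.755 -0.313]
```

View pics/zs5.png

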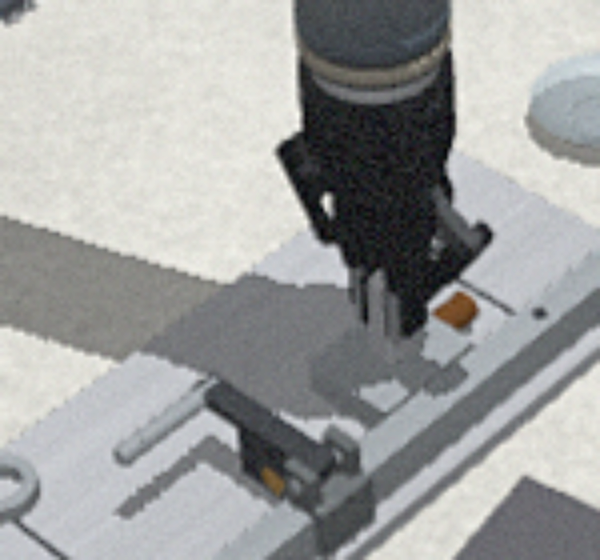

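View pics/zt5.png

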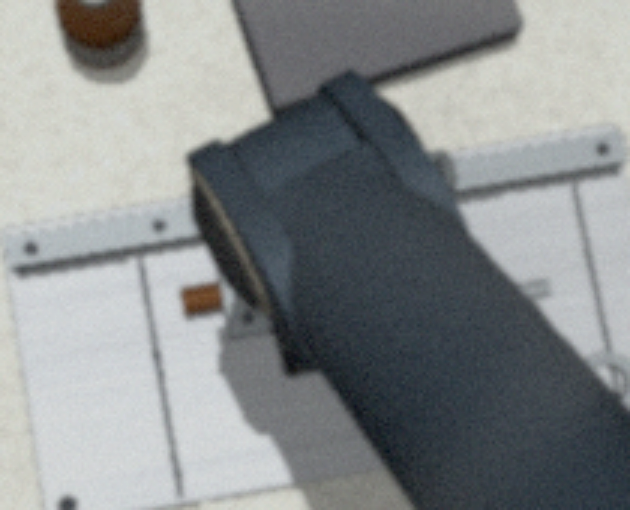

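```bash
python3 -c "
from geo import *
t=load('t5');P=t['pixels'].astype(float)
mk=(P[:,:,0]-P[:,:,2]>25).astype(np.uint8);mk[:,:305]=0;mk[:270]=0;mk[290:]=0;mk[:,340:]=0
ys,xs=np.nonzero(mk);print(xs.min(),xs.max(),ys.min(),ys.max())
c=P[:,:,0]-P[:,:,2]
for u in range(312,325):
    col=np.clip(c[265:295,u]-8,0,None);v=(col*np.arange(265,295)).sum()/col.sum();print(u,round(v,2),B(onz(t,u,v,33)).round(1),(col>10).sum())
f=lambda u,v,z:B(onz(t,250+u/3,180+v/3,z)).round(1)
print('hole',f(248,320,37))
"
```

```text
311 322 276 283
312 279.5 [-6.7 89.3 33. ] 7
313 279.71 [-7.4 87.5 33. ] 8
314 279.63 [-7.6 85.7 33. ] 8
315 279.41 [-7.5 83.8 33. ] 8
316 279.16 [-7.3 81.9 33. ] 8
317 279.04 [-7.4 80.  33. ] 8
318 278.86 [-7.4 78.1 33. ] 7
319 278.59 [-7.3 76.2 33. ] 8
320 278.44 [-7.3 74.3 33. ] 8
321 278.44 [-7.6 72.5 33. ] 8
322 278.62 [-8.3 70.7 33. ] 7
323 279.02 [-9.3 69.  33. ] 0
324 nan [nan nan nan] 0
hole [-26.8  54.   37. ]<string>:8: RuntimeWarning: invalid value encountered in scalar divide
```

Request:
jog_arm([
  [[0,0,0.08],0,1],
  [[0,0,0],0,1],
  [[0,0,0],0,1],
])

```text
t: 13.3
tool_pos: [545.6, -2.3, 230.7]
ee_rot: [-2.041, -2.388, -0.001]
wrist_force: [0.1, 0.7, -4.9]
finger_gap: 0.175
```

Request:
jog_arm([
  [[0.2,0.03,0],0,1],
  [[0.1,0.015,0],0,1],
  [[0,0,0],0,1],
])

```text
t: 13.68
tool_pos: [548.6, -1.8, 231.1]
ee_rot: [-2.042, -2.388, -0.0]
wrist_force: [0.4, 0.1, -5.7]
finger_gap: 0.18
```

Request:
jog_arm([
  [[0.2,0.03,0],0,1],
  [[0,0,0],0,1],
])

```text
t: 13.92
tool_pos: [550.2, -1.5, 231.1]
ee_rot: [-2.041, -2.387, 0.001]
wrist_force: [-1.6, -1.5, -4.8]
finger_gap: 0.178
```

Request:
jog_arm([
  [[0.1,0.015,0],0,1],
  [[0,0,0],0,1],
])

```text
t: 14.18
tool_pos: [550.6, -1.4, 230.9]
ee_rot: [-2.041, -2.386, 0.003]
wrist_force: [-3.9, -0.1, -2.9]
finger_gap: 0.18
```

```bash
python3 -c "
from geo import *
s=st();print(B(s['tool_pos']))"
```

```text
t 14.175
tool_pos [550.624  -1.433 230.885]
ee_rot [-2.041 -2.386  0.003]
wrist_force [-3.946 -0.145 -2.94 ]
torque [-0.023  1.068 -0.127]
finger_gap 0.18
qpos [ 0.372  0.557 -0.584  1.957  0.438  0.757 -0.313]
[  3.98633138  31.83317449 230.88540879]
```

Request:
jog_arm([
  [[0.05,0.008,0],-0.006,1],
  [[0,0,0],0,1],
])

```text
t: 14.42
tool_pos: [550.9, -1.3, 230.9]
ee_rot: [-2.047, -2.38, 0.004]
wrist_force: [-5.5, -0.0, -2.8]
finger_gap: 0.179
```

```bash
python3 -c "
from geo import *
s=st();print(B(s['tool_pos']),jaw()[0])"
```

```text
t 14.425
tool_pos [550.881  -1.348 230.85 ]
ee_rot [-2.047 -2.38   0.004]
wrist_force [-5.455 -0.039 -2.76 ]
torque [-0.142  1.319  0.023]
finger_gap 0.179
qpos [ 0.37   0.557 -0.582  1.956  0.437  0.758 -0.317]
[  4.25315115  31.87748061 230.85000099] 0.15022031675409497
```

Request:
jog_arm([
  [[-0.1,-0.015,0],0,1],
  [[0.075,-0.495,0],0,1],
  [[0.075,-0.495,0],0,1],
  [[0.075,-0.495,0],0,1],
  [[0.075,-0.495,0],0,1],
  [[0.075,-0.495,0],0,1],
  [[0.045,-0.3,0],0,1],
  [[0,0,0],0,1],
  [[0,0,0],0,1],
])

```text
t: 15.55
tool_pos: [554.8, -29.8, 230.9]
ee_rot: [-2.049, -2.381, 0.002]
wrist_force: [-4.1, -0.6, -6.2]
finger_gap: 0.175
```

```bash
sed -i 's/^th=.*/th=.150/' geo.py; python3 -c "
from geo import *
s=st();print(B(s['tool_pos']),jaw()[0],'Ffence',s['wrist_force']@ex,s['wrist_force']@ey)"
```

```text
t 15.55
tool_pos [554.826 -29.765 230.892]
ee_rot [-2.049e+00 -2.381e+00  2.000e-03]
wrist_force [-4.116 -0.645 -6.183]
torque [-0.034  1.155  0.024]
finger_gap 0.175
qpos [ 0.418  0.562 -0.579  1.946  0.438  0.761 -0.265]
[  3.74795435   3.21102643 230.89241395] 0.14964472857016176 Ffence -4.165704755576765 -0.022746642236977255
```

Request:
jog_arm([
  [[-0.06,-0.01,0],0,1],
  [[0.045,-0.297,0],0,1],
  [[0.045,-0.297,0],0,1],
  [[0,0,0],0,1],
])

```text
t: 16.05
tool_pos: [555.4, -35.0, 231.3]
ee_rot: [-2.048, -2.382, -0.001]
wrist_force: [-4.8, 0.9, -6.0]
finger_gap: 0.177
```

Request:
jog_arm([
  [[0.03,-0.198,0],0,1],
  [[0,0,0],0,1],
])

```text
t: 16.3
tool_pos: [555.6, -36.8, 231.3]
ee_rot: [-2.048, -2.382, -0.001]
wrist_force: [-4.8, 1.4, -5.2]
finger_gap: 0.175
```

Request:
jog_arm([
  [[0.03,-0.198,0],0,1],
  [[0,0,0],0,1],
])

```text
t: 16.55
tool_pos: [555.9, -38.5, 231.3]
ee_rot: [-2.048, -2.382, -0.001]
wrist_force: [-4.6, 2.3, -4.6]
finger_gap: 0.179
```

Request:
jog_arm([
  [[0.015,-0.099,0],0,1],
  [[0,0,0],0,1],
])

```text
t: 16.8
tool_pos: [556.0, -39.3, 231.3]
ee_rot: [-2.047, -2.382, -0.001]
wrist_force: [-5.4, 2.4, -5.5]
finger_gap: 0.176
```

Request:
jog_arm([
  [[-0.035,-0.105,0],0,1],
  [[0,0,0],0,1],
])

```text
t: 17.05
tool_pos: [556.0, -40.8, 231.4]
ee_rot: [2.048, 2.382, 0.002]
wrist_force: [-4.1, 1.9, -5.6]
finger_gap: 0.176
```

Request:
jog_arm([
  [[0.015,-0.099,0],0,1],
  [[0,0,0],0,1],
])

```text
t: 17.3
tool_pos: [556.3, -42.3, 231.3]
ee_rot: [2.048, 2.381, 0.001]
wrist_force: [-3.3, 1.2, -5.4]
finger_gap: 0.176
```

Request:
jog_arm([
  [[0.015,-0.099,0],0,1],
  [[0,0,0],0,1],
])

```text
t: 17.55
tool_pos: [556.4, -42.9, 231.4]
ee_rot: [2.048, 2.382, 0.002]
wrist_force: [-2.9, 4.0, -5.6]
finger_gap: 0.177
```

Request:
jog_arm([
  [[0.015,-0.099,0],0,1],
  [[0,0,0],0,1],
])

```text
t: 17.8
tool_pos: [556.4, -43.3, 231.4]
ee_rot: [-2.048, -2.382, -0.003]
wrist_force: [-3.6, 4.7, -4.5]
finger_gap: 0.177
```

```bash
python3 -c "
from geo import *
s=st();print(B(s['tool_pos']),jaw()[0],'Ffence',s['wrist_force']@ex,s['wrist_force']@ey)"
```

```text
t 17.8
tool_pos [556.398 -43.265 231.425]
ee_rot [-2.048 -2.382 -0.003]
wrist_force [-3.615  4.722 -4.543]
torque [ 1.137  0.733 -0.025]
finger_gap 0.177
qpos [ 0.443  0.565 -0.58   1.94   0.436  0.762 -0.237]
[  3.28452538 -10.37217296 231.42472541] 0.15055962816685015 Ffence -2.869000008188856 5.209245353284092
```

Request:
jog_arm([
  [[0,0,-0.05],0,1],
  [[0,0,0],0,1],
])

```text
t: 18.05
tool_pos: [556.4, -43.1, 231.3]
ee_rot: [-2.048, -2.382, -0.003]
wrist_force: [-3.0, 5.2, -1.7]
finger_gap: 0.173
```

Request:
jog_arm([
  [[0,0,-0.03],0,1],
  [[0,0,0],0,1],
])

```text
t: 18.3
tool_pos: [556.4, -43.1, 231.1]
ee_rot: [-2.048, -2.382, -0.002]
wrist_force: [-4.9, 5.5, -0.3]
finger_gap: 0.177
```

```bash
cat > r.py <<'E'
from geo import *
s=arm.read_state();print(round(s['t'],2),B(s['tool_pos']).round(2),round(jaw()[0],4),'Fence %.1f stop %.1f z %.1f'%(s['wrist_force']@ex,s['wrist_force']@ey,s['wrist_force'][2]),'Mz',round(s['torque'][2],3),round(s['finger_gap'],3))
E
python3 r.py
```

```text
18.3 [  3.32 -10.23 231.14] 0.1507 Fence -4.0 stop 6.2 z -0.3 Mz -0.061 0.177
```

Request:
jog_arm([
  [[0.015,-0.1,0.02],0,1],
  [[0,0,0],0,1],
])

```text
t: 18.55
tool_pos: [556.4, -43.5, 231.2]
ee_rot: [-2.047, -2.382, -0.004]
wrist_force: [-3.8, 6.1, -1.3]
finger_gap: 0.174
```

```bash
python3 r.py
```

```text
18.55 [  3.28 -10.56 231.23] 0.1511 Fence -2.8 stop 6.6 z -1.3 Mz -0.007 0.174
```

Request:
jog_arm([
  [[0.1,0.015,0],0,1],
  [[0,0,0],0,1],
])

```text
t: 18.8
tool_pos: [556.9, -43.3, 231.2]
ee_rot: [-2.046, -2.381, -0.001]
wrist_force: [-6.1, 6.0, 0.0]
finger_gap: 0.177
```

```bash
python3 r.py
```

```text
18.8 [  3.76 -10.47 231.19] 0.1512 Fence -5.1 stop 6.8 z 0.0 Mz -0.006 0.177
```

Request:
jog_arm([
  [[0.12,-0.12,0],0,1],
  [[0,0,0],0,1],
])

```text
t: 19.05
tool_pos: [557.4, -43.6, 231.2]
ee_rot: [-2.044, -2.38, 0.0]
wrist_force: [-8.9, 8.1, 3.7]
finger_gap: 0.178
```

```bash
python3 r.py
```

```text
19.05 [  4.19 -10.81 231.17] 0.1516 Fence -7.6 stop 9.3 z 3.7 Mz 0.013 0.178
```

Request:
jog_arm([
  [[0.12,-0.08,0],0,1],
  [[0,0,0],0,1],
])

```text
t: 19.3
tool_pos: [557.8, -43.7, 231.1]
ee_rot: [-2.042, -2.379, 0.002]
wrist_force: [-12.3, 9.3, 6.0]
finger_gap: 0.172
```

```bash
python3 r.py
```

```text
19.3 [  4.64 -11.02 231.14] 0.152 Fence -10.7 stop 11.0 z 6.0 Mz -0.057 0.172
```

Request:
jog_arm([
  [[0,0,0.05],0,1],
  [[0,0,0],0,1],
])

```text
t: 19.55
tool_pos: [557.8, -43.8, 231.1]
ee_rot: [-2.042, -2.379, 0.002]
wrist_force: [-10.4, 9.6, 2.0]
finger_gap: 0.179
```

```bash
python3 r.py;  python3 -c "
from geo import *
for n,(x0,x1,y0,y1) in (('s6',(215,305,200,280)),('t6',(250,460,180,350))):
    snap('scene' if n[0]=='s' else 'top',n)
    k=7 if n=='s6' else 3
    a=load(n)['pixels'][y0:y1,x0:x1,::-1];cv2.imwrite('pics/z'+n+'.png',cv2.convertScaleAbs(cv2.resize(a,None,fx=k,fy=k),alpha=1.6))"
```

```text
19.55 [  4.62 -11.09 231.15] 0.152 Fence -8.8 stop 11.0 z 2.0 Mz -0.06 0.179
```

View pics/zs6.png

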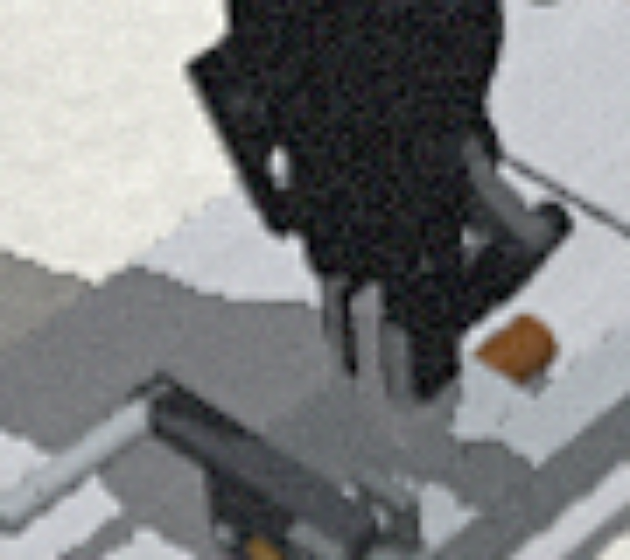

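View pics/zt6.png

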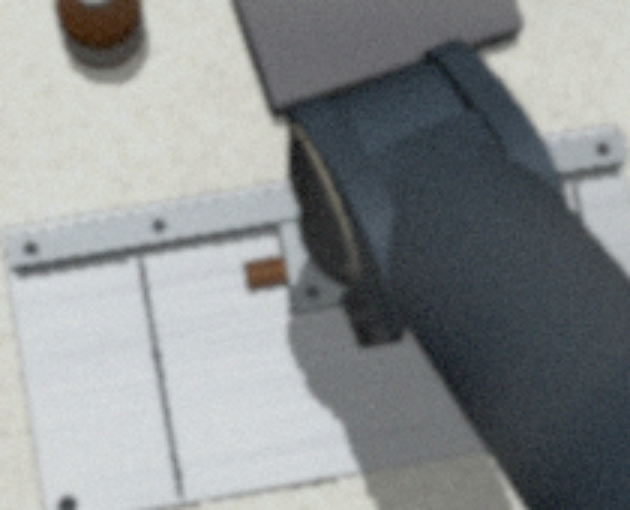

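```bash
python3 r.py; python3 -c "
from geo import *
t=load('t6');f=lambda u,v,z:B(onz(t,250+u/3,180+v/3,z)).round(1)
print(f(280,235,37),f(294,312,37),f(286,275,37),'rod end',f(246,274,27))"
```

```text
19.65 [  4.6  -11.06 231.14] 0.1521 Fence -9.9 stop 11.4 z 2.3 Mz -0.049 0.18
[21.7 25.2 37. ] [-26.9  25.1  37. ] [-3.5 25.9 37. ] rod end [ 2.3 49.7 27. ]
```

Request:
jog_arm([
  [[0.06,-0.07,0.01],0,1],
  [[0,0,0],0,1],
])

```text
t: 19.9
tool_pos: [558.1, -43.9, 231.2]
ee_rot: [-2.041, -2.378, 0.002]
wrist_force: [-11.8, 11.3, 2.9]
finger_gap: 0.176
```

```bash
python3 r.py
```

```text
19.9 [  4.84 -11.25 231.19] 0.1524 Fence -10.0 stop 12.9 z 2.9 Mz -0.031 0.176
```

Request:
jog_arm([
  [[0,0,0],0,1],
  [[0,0,0],0,1],
  [[0,0,0],0,1],
  [[0,0,0],0,1],
  [[0,0,0],0,1],
])

```text
t: 20.52
tool_pos: [558.0, -43.9, 231.2]
ee_rot: [-2.041, -2.378, 0.002]
wrist_force: [-10.8, 10.8, 3.0]
finger_gap: 0.176
```

```bash
python3 r.py
```

```text
20.52 [  4.81 -11.26 231.17] 0.1523 Fence -9.1 stop 12.3 z 3.0 Mz -0.075 0.176
```

Request:
jog_arm([
  [[0,0,0],0,1],
  [[0,0,0],0,1],
  [[0,0,0],0,1],
  [[0,0,0],0,1],
  [[0,0,0],0,1],
])

```text
t: 21.15
tool_pos: [558.1, -43.9, 231.2]
ee_rot: [-2.041, -2.378, 0.002]
wrist_force: [-11.7, 10.1, 3.3]
finger_gap: 0.177
```

```bash
python3 r.py
```

```text
21.15 [  4.82 -11.26 231.17] 0.1523 Fence -10.0 stop 11.8 z 3.3 Mz -0.077 0.177
```

Request:
jog_arm([
  [[0.07,0,0.06],0,1],
  [[0,0,0],0,1],
  [[0,0,0],0,1],
])

```text
t: 21.52
tool_pos: [558.4, -44.0, 231.3]
ee_rot: [-2.04, -2.377, 0.003]
wrist_force: [-11.9, 11.5, 0.8]
finger_gap: 0.177
```

```bash
python3 r.py
```

```text
21.52 [  5.11 -11.36 231.27] 0.1524 Fence -10.0 stop 13.1 z 0.8 Mz -0.041 0.177
```

Request:
jog_arm([
  [[0,0,0],0,1],
  [[0,0,0],0,1],
  [[0,0,0],0,1],
  [[0,0,0],0,1],
  [[0,0,0],0,1],
  [[0,0,0],0,1],
  [[0,0,0],0,1],
  [[0,0,0],0,1],
])

```text
t: 22.52
tool_pos: [558.4, -43.9, 231.2]
ee_rot: [-2.04, -2.377, 0.003]
wrist_force: [-11.3, 9.9, 0.3]
finger_gap: 0.174
```

```bash
python3 r.py
```

```text
22.52 [  5.12 -11.32 231.24] 0.1525 Fence -9.7 stop 11.5 z 0.3 Mz -0.066 0.174
```

Request:
jog_arm([
  [[-0.17,0.12,0],0,1],
  [[-0.17,0.12,0],0,1],
  [[0,0,0],0,1],
])

```text
t: 22.9
tool_pos: [557.0, -43.6, 231.3]
ee_rot: [-2.045, -2.381, -0.002]
wrist_force: [-4.5, 5.4, -7.2]
finger_gap: 0.174
```

```bash
python3 r.py
```

```text
22.9 [  3.78 -10.82 231.31] 0.1513 Fence -3.6 stop 6.0 z -7.2 Mz -0.037 0.174
```

Request:
jog_arm([
  [[0,0,-0.06],0,1],
  [[0,0,0],0,1],
])

```text
t: 23.15
tool_pos: [557.0, -43.5, 231.2]
ee_rot: [-2.045, -2.381, -0.001]
wrist_force: [-5.5, 7.1, -3.3]
finger_gap: 0.177
```

```bash
python3 r.py
```

```text
23.15 [  3.82 -10.69 231.15] 0.1512 Fence -4.3 stop 7.9 z -3.3 Mz -0.025 0.177
```

Request:
jog_arm([
  [[0,0,0],0,0.3],
  [[0,0,0],0,0.1],
  [[0,0,0],0,0],
  [[0,0,0],0,0],
])

```text
t: 23.65
tool_pos: [558.1, -45.8, 231.6]
ee_rot: [2.049, 2.38, 0.001]
wrist_force: [-0.3, -0.1, -0.0]
finger_gap: 0.496
```

```bash
python3 r.py
```

```text
23.65 [  4.57 -13.1  231.57] 0.1494 Fence -0.3 stop -0.0 z -0.0 Mz 0.021 0.496
```

Request:
jog_arm([
  [[0,0,2],0,0],
  [[0,0,4],0,0],
  [[0,0,5],0,0],
  [[0,0,5],0,0],
  [[-2,-5,0],0,0],
  [[-2,-5,0],0,0],
  [[-2,-5,0],0,0],
  [[-2,-5,0],0,0],
  [[-2,-4,0],0,0],
  [[0,0,0],0,0],
])

```text
t: 24.9
tool_pos: [455.6, -289.2, 392.2]
ee_rot: [2.057, 2.373, -0.002]
wrist_force: [-0.5, -0.2, 0.9]
finger_gap: 0.502
```

```bash
python3 r.py;  python3 -c "
from geo import *
for n,(x0,x1,y0,y1) in (('s7',(215,305,200,280)),('t7',(250,460,180,350))):
    snap('scene' if n[0]=='s' else 'top',n)
    k=7 if n=='s7' else 3
    a=load(n)['pixels'][y0:y1,x0:x1,::-1];cv2.imwrite('pics/z'+n+'.png',cv2.convertScaleAbs(cv2.resize(a,None,fx=k,fy=k),alpha=1.6))"
```

```text
24.9 [-133.12 -238.48  392.17] 0.1423 Fence -0.5 stop -0.2 z 0.9 Mz -0.006 0.502
```

View pics/zs7.png

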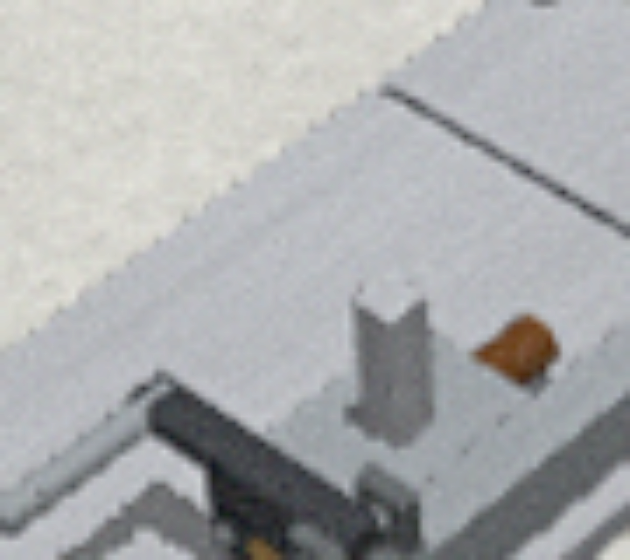

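View pics/zt7.png

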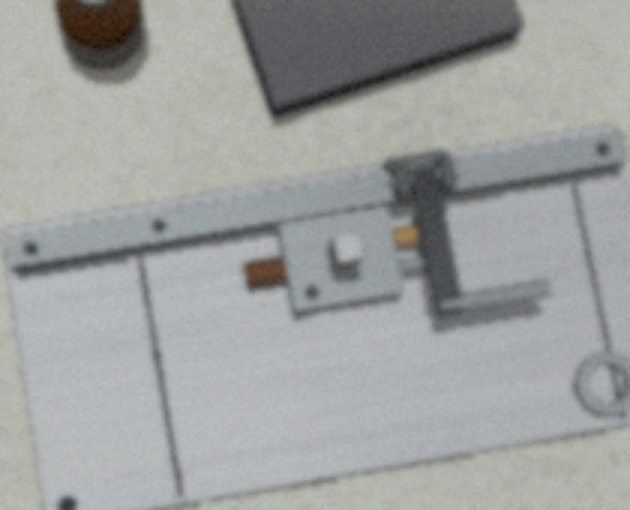

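```bash
python3 -c "
from geo import *
to([529.3,-143,290],.15);to([529.3,-143,218],.15)"
```

```text
move cm [  7.16  14.22 -10.22] turn 0.001 F [-0.2  1.   0.1] t 25.0 gap 0.499 jaw 0.149
move cm [  7.16  14.22 -17.42] turn 0.001 F [-0.2  1.   0.1] t 25.0 gap 0.499 jaw 0.149
```

Request:
jog_arm([
  [[2,4,0],0,0],
  [[2,4,-1],0,0],
  [[2,4,-3],0,0],
  [[1.1,2.2,-3],0,0],
  [[0,0,-3],0,0],
  [[0,0,0],0,0],
  [[0,0,0],0,0],
])

```text
t: 25.88
tool_pos: [529.3, -142.7, 292.6]
ee_rot: [2.046, 2.381, 0.002]
wrist_force: [0.2, 0.3, 0.4]
finger_gap: 0.501
```

```bash
python3 -c "
from geo import *
to([529.3,-143,218],.15)"
```

```text
move cm [-0.   -0.03 -7.46] turn -0.001 F [0.2 0.3 0.4] t 25.875 gap 0.501 jaw 0.151
```

Request:
jog_arm([
  [[0,0,-2.5],0,0],
  [[0,0,-2.5],0,0],
  [[0,0,-2.4],0,0],
  [[0,0,0],0,0],
  [[0,0,0],0,0.6],
  [[0,0,0],0,1],
  [[0,0,0],0,1],
  [[0,0,0],0,1],
  [[0,0,0],0,1],
])

```text
t: 27.0
tool_pos: [529.3, -143.5, 218.7]
ee_rot: [2.047, 2.38, 0.001]
wrist_force: [-1.3, 0.4, 7.0]
finger_gap: 0.107
```

```bash
python3 -c "
import numpy as np
a=np.arange(15)*.125;
b=-80*np.cos(a);z=80*np.sin(a)
for i in range(14): d=(b[i+1]-b[i])/10;print('[[%.2f, %.2f, %.2f], 0, 1],'%(d*.989,d*.15,(z[i+1]-z[i])/10),end=' ')"
```

```text
[[0.06, 0.01, 1.00], 0, 1], [[0.18, 0.03, 0.98], 0, 1], [[0.30, 0.05, 0.95], 0, 1], [[0.42, 0.06, 0.91], 0, 1], [[0.53, 0.08, 0.85], 0, 1], [[0.63, 0.10, 0.77], 0, 1], [[0.72, 0.11, 0.69], 0, 1], [[0.80, 0.12, 0.59], 0, 1], [[0.86, 0.13, 0.49], 0, 1], [[0.92, 0.14, 0.37], 0, 1], [[0.96, 0.14, 0.26], 0, 1], [[0.98, 0.15, 0.13], 0, 1], [[0.99, 0.15, 0.01], 0, 1], [[0.98, 0.15, -0.12], 0, 1],
```

Request:
jog_arm([
  [[0,0,0.3],0,1],
  [[0.06,0.01,1.0],0,1],
  [[0.18,0.03,0.98],0,1],
  [[0.3,0.05,0.95],0,1],
])

```text
t: 27.5
tool_pos: [534.4, -142.8, 249.2]
ee_rot: [2.048, 2.381, 0.002]
wrist_force: [6.2, -0.8, -9.6]
finger_gap: 0.103
```

Request:
jog_arm([
  [[0.42,0.06,0.91],0,1],
  [[0.53,0.08,0.85],0,1],
  [[0.63,0.1,0.77],0,1],
])

```text
t: 27.88
tool_pos: [549.1, -140.6, 274.3]
ee_rot: [-2.047, -2.379, 0.005]
wrist_force: [0.4, -2.2, -11.1]
finger_gap: 0.101
```

Request:
jog_arm([
  [[0.72,0.11,0.69],0,1],
  [[0.8,0.12,0.59],0,1],
  [[0.86,0.13,0.49],0,1],
  [[0.92,0.14,0.37],0,1],
])

```text
t: 28.38
tool_pos: [580.0, -135.6, 297.8]
ee_rot: [-2.045, -2.374, 0.019]
wrist_force: [-16.6, -2.7, 15.2]
finger_gap: 0.101
```

Request:
jog_arm([
  [[0.96,0.14,0.2],0,1],
  [[0.98,0.15,0.1],0,1],
  [[0.99,0.15,0],0,1],
  [[0.98,0.15,-0.12],0,1],
  [[0,0,0],0,1],
])

```text
t: 29.0
tool_pos: [623.0, -128.9, 300.8]
ee_rot: [2.047, 2.38, 0.001]
wrist_force: [-2.1, -1.2, 5.7]
finger_gap: 0.105
```

```bash
python3 r.py
```

```text
29.0 [  56.38 -104.97  300.79] 0.1499 Fence -2.3 stop -0.8 z 5.7 Mz 0.047 0.105
```

Request:
jog_arm([
  [[0,0,0],0,0.3],
  [[0,0,0],0,0],
  [[0,0,0],0,0],
  [[0,0,3],0,0],
  [[0,0,4],0,0],
  [[0,0,4],0,0],
  [[-4,-4,0],0,0],
  [[-4,-4,0],0,0],
  [[-4,-4,0],0,0],
  [[-3,-4,0],0,0],
  [[0,0,0],0,0],
  [[0,0,0],0,0],
])

```text
t: 30.5
tool_pos: [472.4, -288.6, 408.2]
ee_rot: [2.048, 2.382, 0.002]
wrist_force: [0.2, 0.1, -0.1]
finger_gap: 0.495
```

```bash
python3 r.py;  python3 -c "
from geo import *
for n,(x0,x1,y0,y1) in (('s8',(155,365,160,340)),('t8',(250,460,180,350))):
    snap('scene' if n[0]=='s' else 'top',n)
    a=load(n)['pixels'][y0:y1,x0:x1,::-1];cv2.imwrite('pics/z'+n+'.png',cv2.convertScaleAbs(cv2.resize(a,None,fx=3,fy=3),alpha=1.6))
snap('top','t9')"
```

```text
30.5 [-116.46 -240.35  408.2 ] 0.1505 Fence 0.3 stop 0.1 z -0.1 Mz 0.021 0.495
```

View pics/zs8.png

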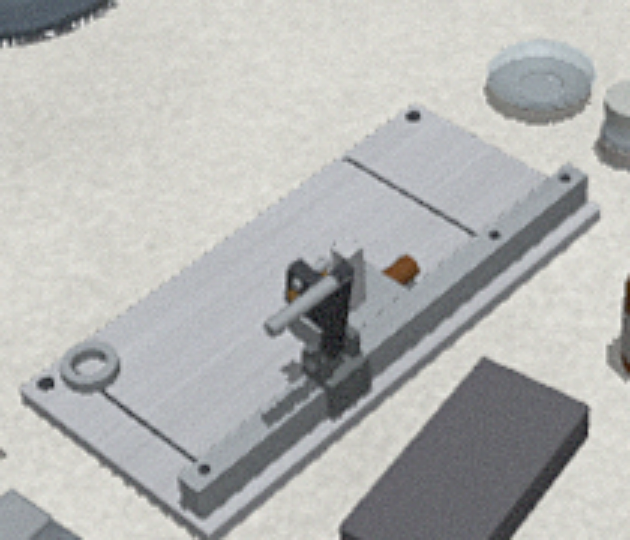

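View pics/zt8.png

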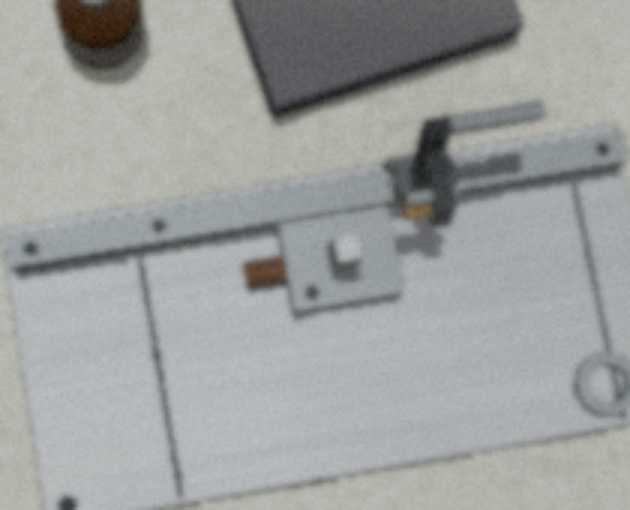

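View pics/t9.png

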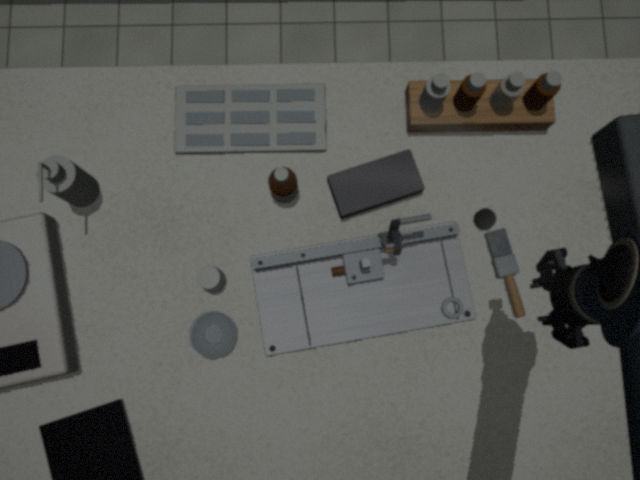

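```bash
python3 -c "
from geo import *
g=lambda n:load(n)['pixels'].mean(2).astype(np.float32)
a,b=g('t7'),g('t8')
sl=np.s_[248:288,328:382]
print('holder shift px',cv2.phaseCorrelate(a[sl].copy(),b[sl].copy()),'mean diff',np.abs(a[sl]-b[sl]).mean())
sl=np.s_[262:340,255:300];print('ref',cv2.phaseCorrelate(a[sl].copy(),b[sl].copy()),np.abs(a[sl]-b[sl]).mean())
"
```

```text
holder shift px ((0.052248966039218914, 0.01620960747489164), 1.0191792337982744) mean diff 1.8469136
ref ((0.40253164489674376, 0.11329863024965903), 0.9897247054841783) 1.6927825
```

Holder unmoved to about 0.1 px. Leaf back past upright, gripper clear.

```bash
python3 -c "
from station import job_done
print(job_done())"
```

```text
the job is handed in; nothing more can be done
None
```

I flipped the stop fully down and slid the holder into the corner, flush on the fence and with its plain end against the set screw. I then held it there, let go, and flipped the stop back up past upright. The job was handed in at about 31 s of the 72 s.

**Holding force:** the wrist read about 10 N towards the fence and 11 to 13 N towards the stop for about 2.5 s. These readings include some bed friction, so the true contact forces may be a few newtons lower. They never came near 20 N during the pressing.

**Position after release:** from the camera, the plain end sits at -44.7 mm along the fence, against -44.6 mm measured earlier for the screw end. The top picture shows the holder flush on the fence.

**Flipping back up:** the holder shifted about 0.05 px between the pictures before and after, which is within noise. The leaf stands at about 1.76 rad, and the gripper is clear with no force on it. The other objects look untouched in the last pictures.

**What did not go cleanly:**
- **Carried holder:** on the way in, downward pressure from the gripper made the holder drag on the bed. I took most of its weight, so it floated up to a couple of millimetres for part of the slide. It was resting on the bed before the final press.
- **Fence position:** the fence's back edge in the camera put the fence about 4 mm further back than the hinge position did. I set the final contact by force instead.
- **Peaks while flipping:** pressing the leaf onto its end stop briefly reached about 32 N at the wrist, and lifting it back up about 17 N.

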